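# Click the capsule dispenser on to the red day

## Task

The seven-day capsule dispenser on the vanity has been left some days behind. With a fingertip, flick the finger tabs of its clicking wheel the way the arrow on the lid points (anticlockwise seen from above), click by click, until the red pocket sits in its click right under the open slice of the lid; do not run the wheel past it and do not wind the wheel backwards instead. Only flick the wheel: do not lift, tip or shove the dispenser, and leave the vial, the lens tray with its tweezers and the wooden box as they are.

Things in the scene. Friction and masses are not known exactly. Their poses are not given: they have to be found in the camera images.
- dispenser: Seven-day capsule dispenser, loose on four rubber feet, about 0.6 kg; a push of 3 to 5 N slides it, a click takes 1 to 1.5 N at a tab. Origin: centre of its underside, on the wheel's upright axis, z up; its front is -x, turned up to 0.5 rad from the robot. Ivory foot: radius 44 mm, 11 mm high; the tabs overhang it, with free table in front.
- wheel_mid (a point): Centre of the mint wheel, on its axis, 24.5 mm high: a seven-sided drum, flats 37 mm and corners 41 mm from the axis, on a flat disc of radius 44 mm, 13 to 16 mm high. At each corner an upright finger tab stands out radially, from 38 to 56 mm from the axis, 5 mm thick, from 15.5 to 33.5 mm above the table. The gaps between tabs, above the disc, are empty.
- day_wheel (a joint): Turn of the wheel, rad, growing anticlockwise from above (front tabs go to the dispenser's -y). 0: red pocket under the slot. It clicks every 2 pi / 7 = 0.898 rad; a sprung catch draws it to the nearest click once let go. At each click two tabs stand 0.449 rad either side of the dispenser's -x axis. It starts 2, 3 or 4 clicks short (-1.80, -2.69, -3.59), dropping into the click at once.
- slot (a point): Middle of the open slice of the lid, on the dispenser's -x axis, 25 mm from the wheel's axis. The fixed clear lid has radius 40 mm and lies 34.5 to 37 mm high, with one slice of 51 degrees (ivory edging) left open at the front, a black arrow, and in the middle a knob of radius 11 mm, 42 mm high.
- red_pocket (a point): Middle of the red pocket, 25 mm from the axis and 21 mm high; it turns with the wheel. Its floor, the disc's rim below it and its side of the drum are red, those of the other six ivory and mint; each pocket holds an amber softgel.
- vial_mid (a point): Screw-top glass vial with a black cap, 28 mm across and 58 mm tall, loose and upright on the table behind the dispenser; this point is half-way up.
- lens_tray: Yellow lens tray, 85 mm (x) by 135 mm (y) and 16 mm high, with two capped lens cups up to 23 mm high, loose on the table to one side; origin at the centre of its underside.
- tweezer: Black plastic tweezers, about 80 mm long, 8 mm high, lying loose in the lens tray; origin at the middle of the underside, x along their length.
- box_mid (a point): Small wooden box, 75 mm (x) by 115 mm (y) by 42 mm high, loose on the table to one side; this point is half-way up its middle.
- box_lid (a joint): Sliding lid of the wooden box, m; 0 is shut, and it starts and stays shut.
Not all that is in view belongs to the job. What is meant by the dispenser is not blue, pink or purple, and is the smaller of those in its own colour.

How it is judged (in metres and radians):
At the end, for the whole second after the job is handed in: The red pocket sits under the open slice of the lid (wheel within 0.12 rad of its click, pocket within 4 mm of the slot), reached by turning on in the arrow's direction; the dispenser stands level and still, within 25 mm of where it was (value of joint day_wheel between -0.12 and 0.12 rad and horizontal distance between red_pocket and slot below 0.004 m and angle between dispenser's own z axis and vertical below 0.05 rad and linear speed of dispenser below 0.01 m/s and distance of dispenser from where it was at the start of the episode below 0.025 m); the robot touches nothing.
It fails at once if the wheel was run past the red pocket (more than half a click beyond it) (value of joint day_wheel above 0.5 rad).
It fails at once if the wheel was wound backwards (value of joint day_wheel below -4.15 rad).
It fails at once if the dispenser was shoved more than 25 mm, lifted or tipped (distance of dispenser from where it was at the start of the episode above 0.025 m or height (world z) of dispenser above 0.006 m or angle between dispenser's own z axis and vertical above 0.12 rad).
It fails at once if the vial was moved or tipped (distance of vial_mid from where it was at the start of the episode above 0.012 m or angle between vial_mid's own z axis and vertical above 0.25 rad).
It fails at once if the lens tray, the tweezers or the wooden box was disturbed (distance of any of lens_tray, box_mid from where it was at the start of the episode above 0.012 m or distance of tweezer from where it was at the start of the episode above 0.015 m or value of joint box_lid above 0.01 m).
It also fails if it takes over 45 s, if anything falls off the work surface, if the arm or the gripper's body presses on something with over 40 N, if the wrist force passes 120 N, or if a joint passes its speed limit or range.

## Robot

A 6-joint arm with a two-finger parallel gripper is mounted at the origin on the work surface. World frame = base frame: x ahead of the robot, y to its left, z up, the work surface at z = 0. Lengths are in mm, angles in rad, forces in N, time in s.
With the tool pointing down it reaches from about 350 to 775 mm from the base axis. Payload 7.3 kg.
Tool frame: the origin (TCP) lies at the very end of the fingers, on their centre line; the grasp point (between the pads) lies 19 mm behind it (pinch_z is the distance from the TCP to the grasp point, in mm); z points along the fingers, y is the direction in which the jaws open and shut (so a half turn about z gives the same grasp; the last joint's range is limited). The gripper opens to 92 mm and grips with 3 to 60 N. Pads are 19 mm wide; open, the fingers measure 130 mm over their backs; the gripper's body (75 mm by 190 mm) begins 47 mm behind the grasp point.
Start: joints at [-1.452, 0.342, 1.524, -0, 1.275, -0.146], TCP at [137.423, -506.715, 226.741] pointing down, gripper open.
Joint ranges: [-2.53, 2.53], [-0.77, 2.02], [0.04, 2.7], [-1, 4.14], [0.28, 2.66], [-3.11, 3.11]. Speed limits (rad/s): [2.57, 2.57, 3.14, 3.14, 3.14, 3.14].

## Interface

Orientations are given as [roll, pitch, yaw] about the fixed x, y, z axes, in that order (R = Rz(yaw) Ry(pitch) Rx(roll)).
In Python, from plant import * gives the robot as it stands.
- The arm moves only by the tool step_arm, never from a script. Its argument "moves" is one flat list of numbers, 7 for each row, row after row: the shift along the tool's x, y, z scaled (see below), then the turn, a rotation vector about the tool's x, y, z scaled (see below), then the closure, from -1 (fully open) to 1 (shut). A call has 1 to 8 rows; each row shifts and turns the pose as measured when the row begins, along the tool's axes as they then stand; what a row does not reach is not made up. The controller multiplies each number of a shift by 2 cm and each number of a turn by 4 degrees. A row lasts 1/12 s, in which the tool goes at most 41.7 mm and 7.16 degrees, less where a joint would pass 70% of its speed; a pose out of reach is approached as far as the arm can. A call with a number of a shift or a turn outside -1 to 1 is refused whole. A call with a gripper value outside its range is refused whole. The fingers move at their own pace and stop on an object; the grip force is fixed at half the most. Time passes only in rows, so rows that do not move let the fingers close. It gives the time, the measured TCP pose, the force and the opening at its end, in the units of the state.
- get_obs(): the state, without advancing time (a new reading comes with each control period).
- capture(name): name is "scene" or "top"; returns the picture (400x640x3 uint8, red, green, blue); there is no depth.
- get_calibration(name): a dict with "mtx" (3x3 intrinsics, pixels), "k1" (the pictures are not rectified: a ray, as slopes to the right and down, at radius r is drawn at 1 + k1 r^2 times it, then the intrinsics apply), "eye" and "orientation" of the camera in the world. Camera axes: x right, y down, z forward; pixel columns grow to the right and rows downward; lengths in mm; the calibration is good to about 2 mm. A picture is of the moment at which its call begins. get_calibration takes no time and is no camera call.
- close_job(): hands the job in, once; it reports no verdict.
The state is a dict: "time": time; "joint_positions": joint angles; "dq": joint speeds; "tau": joint torques, N m; "tool_pos": TCP position; "tcp_rot": TCP orientation; "contact_force": force on the tool from outside, world axes, zero at the start; "moment": the same for the moment, N m; "grip_width": finger opening in mm.
Only numpy, scipy, OpenCV 4.12 (cv2) and the standard library are available. Lean on these libraries where they do the work, as an engineer would, in place of code of your own. Each camera call takes 0.05 s, during which the arm holds its last target.

## Working session

There is one attempt and no reset: what is moved stays moved. The work goes in short steps, Python scripts to look and compute and a tool call to move; the robot and the scene stay as the last step left them, time stands still between calls to the robot, and variables do not carry over. Pictures are saved under pics/ and viewed, and the job is handed in when it is done.

Besides the shell and the picture viewer there is one more tool, called after "Request:" by a JSON object that holds its "fn" and its "kwargs", one argument or row to a line. step_arm: Moves the arm, as the interface text tells. Shifts and turns lie within -1 to 1; 1 stands for 2 cm of shift or 4 degrees of turn. Its arguments: {"type":"object","properties":{"moves":{"type":"array"}},"required":["moves"]}

```bash
mkdir -p pics; ls
python3 - <<'E'
from plant import *
import cv2
for n in("scene","top"):
    cv2.imwrite(f"pics/{n}0.png",capture(n)[:,:,::-1]); print(get_calibration(n))
print(get_obs())
E
```

```text
pics
{'mtx': array([[423.22577982,   0.        , 314.27067308],
       [  0.        , 423.22577982, 197.91625187],
       [  0.        ,   0.        ,   1.        ]]), 'k1': -0.0030019025493549178, 'eye': array([1235.79283837,  -71.8957442 ,  810.11150108]), 'orientation': array([-2.43746419,  0.00750355,  1.43188204])}
{'mtx': array([[388.38191906,   0.        , 315.50963357],
       [  0.        , 388.38191906, 198.55144496],
       [  0.        ,   0.        ,   1.        ]]), 'k1': -0.08921426128962691, 'eye': array([550.83941116,  -6.09553774, 961.47563732]), 'orientation': array([-3.06476717,  0.00953194, -1.5624338 ])}
{'time': 0.1, 'joint_positions': array([-1.45197194e+00,  3.42676855e-01,  1.52491751e+00,  8.13108320e-06,
        1.27538078e+00, -1.45999091e-01]), 'dq': array([-8.01735004e-04,  5.15189972e-06, -2.69907975e-03, -2.53881876e-03,
       -7.74356134e-04,  9.96643929e-04]), 'tau': array([ 4.04111879e-04, -4.32005095e+01, -2.44693315e+01,  7.19221216e-02,
        5.26156963e-02, -4.45840988e-05]), 'tool_pos': array([ 137.39473272, -506.33482986,  226.10348334]), 'tcp_rot': array([-3.14022600e+00, -2.08819200e-04,  2.64820962e-01]), 'contact_force': array([-0.26392639, -0.50282129,  0.02812101]), 'moment': array([ 0.00932053, -0.02103869,  0.01663972]), 'grip_width': 91.74057627481474}
```

View pics/scene0.png

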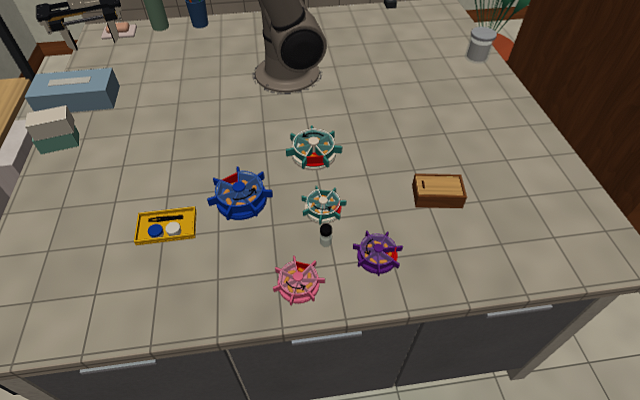

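View pics/top0.png

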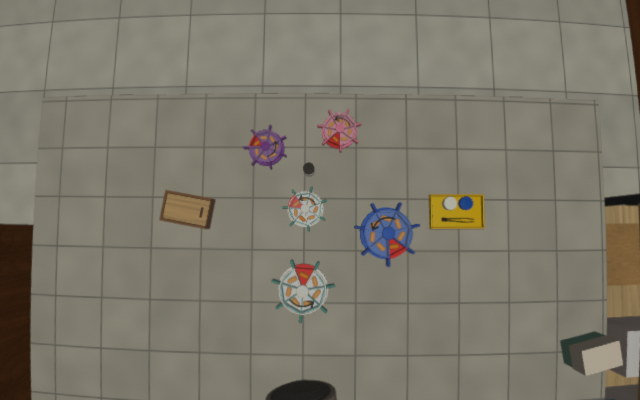

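Candidates in the top view are small mint (305,209), large mint (303,290), blue (386,234), pink (340,130) and purple (266,147). The description, not blue, pink or purple and the smaller in its colour, picks the mint one at (305,209). I'll check it in a close crop.

```bash
cat > h.py <<'E'
import numpy as np,cv2
from plant import *
from scipy.spatial.transform import Rotation as R
def ray(n,u,v):
    c=get_calibration(n);m=c['mtx']
    d=np.array([(u-m[0,2])/m[0,0],(v-m[1,2])/m[1,1]])
    p=d.copy()
    for _ in range(20): p=d/(1+c['k1']*(p@p))
    return np.array(c['eye']),R.from_euler('xyz',c['orientation']).as_matrix()@np.r_[p,1]
def onz(n,u,v,z):
    e,d=ray(n,u,v); return e+d*(z-e[2])/d[2]
def proj(n,P):
    c=get_calibration(n);m=c['mtx']
    q=R.from_euler('xyz',c['orientation']).as_matrix().T@(np.array(P,float)-c['eye'])
    p=q[:2]/q[2]; p=p*(1+c['k1']*(p@p)); return np.array([m[0,0]*p[0]+m[0,2],m[1,1]*p[1]+m[1,2]])
E
python3 - <<'E'
import cv2
i=cv2.imread('pics/top0.png')[165:250,262:352]; cv2.imwrite('pics/c0.png',cv2.resize(i,None,fx=7,fy=7,interpolation=2)[:600])
i=cv2.imread('pics/scene0.png')[175:250,280:370]; cv2.imwrite('pics/c1.png',cv2.resize(i,None,fx=7,fy=7,interpolation=2))
E
```

```text
(no output)
```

View pics/c0.png

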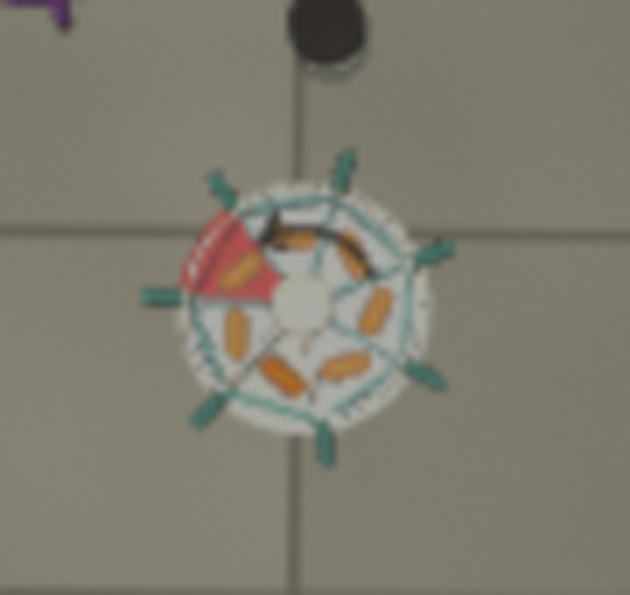

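View pics/c1.png

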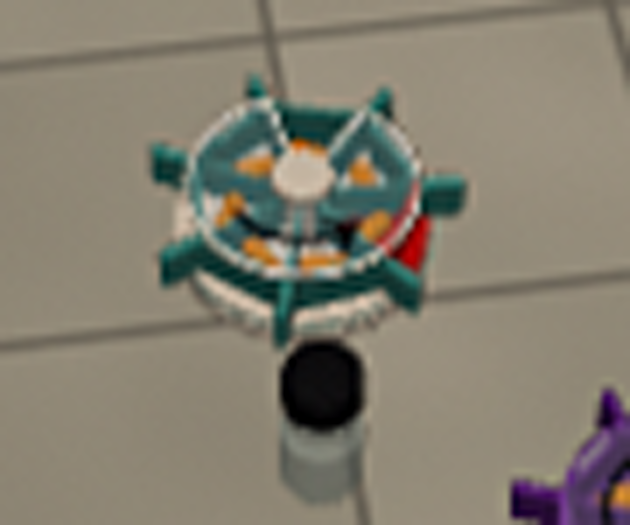

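Run:
```python
from h import *
i=cv2.imread('pics/top0.png'); h=cv2.cvtColor(i,cv2.COLOR_BGR2HSV)
# rough tab outer parts from crop (7x, offset 262,165)
T=np.array([(160,297),(220,188),(344,170),(436,250),(427,376),(325,445),(207,412)])/7+[262,165]
P=np.array([onz('top',*t,33)for t in T])[:,:2]
from scipy.optimize import least_squares
f=lambda p:(np.c_[p[0]+p[3]*np.cos(p[2]-np.arange(7)*2*np.pi/7),p[1]+p[3]*np.sin(p[2]-np.arange(7)*2*np.pi/7)]-P).ravel()
r=least_squares(f,[*P.mean(0),np.pi/2,50]);print(r.x,np.abs(r.fun).max())
print(P)
print('knob',onz('top',302/7+262,304/7+165,42),onz('scene',303/7+280,175/7+175,42))
m=cv2.inRange(h,(0,120,100),(8,255,255))[165:250,262:352]
v,u=np.nonzero(m);print(len(u)); rp=onz('top',u.mean()+262,v.mean()+165,21)[:2];print(rp,np.arctan2(*(rp-r.x[:2])[::-1]))
print('vial',onz('top',327/7+262,28/7+165,58))
```

```text
[597.93195557  27.74812397   1.51753657  48.90579113] 0.5497347854490044
[[600.33762588  76.64427458]
 [637.9664181   56.55017282]
 [644.48453223  14.03091248]
 [617.19971989 -17.72233007]
 [574.07467306 -14.94247267]
 [550.29034895  19.64295145]
 [561.17037091  60.03335916]]
knob [597.87252463  27.6424285   42.        ] [598.36399049  32.98844746  42.        ]
53
[613.4975426   54.35866029] 1.0415234027482632
vial [689.8027245   19.64032905  58.        ]
```

The crop shows the small mint dispenser: its red pocket is at crop (230,260), up-left, and the open slice faces down-left. Centre is about (598, 28), with tabs at 1.5175 + k·0.898 rad. The front faces 2.864 rad (yaw -0.28) and the pocket sits at about 1.07, so the wheel is 2 clicks short. I'll close the gripper and move over with the height held.

Request:
{"fn": "step_arm", "kwargs": {
  "moves": [0.98, -0.8, 0, 0, 0, 0, 1, 0.98, -0.8, 0, 0, 0, 0, 1, 0.98, -0.8, 0, 0, 0, 0, 1, 0.98, -0.8, 0, 0, 0, 0, 1, 0.98, -0.8, 0, 0, 0, 0, 1, 0.98, -0.8, 0, 0, 0, 0, 1, 0.98, -0.8, 0, 0, 0, 0, 1, 0.98, -0.8, 0, 0, 0, 0, 1]
}}

```text
time: 0.77
tool_pos: [256.2, -337.1, 222.6]
tcp_rot: [-3.134, 0.001, 0.257]
contact_force: [0.4, -0.2, -0.6]
grip_width: 43.1
```

Request:
{"fn": "step_arm", "kwargs": {
  "moves": [0.98, -0.8, 0, 0, 0, 0, 1, 0.98, -0.8, 0, 0, 0, 0, 1, 0.98, -0.8, 0, 0, 0, 0, 1, 0.98, -0.8, 0, 0, 0, 0, 1, 0.98, -0.8, 0, 0, 0, 0, 1, 0.98, -0.8, 0, 0, 0, 0, 1, 0.98, -0.8, 0, 0, 0, 0, 1, 0.98, -0.8, 0, 0, 0, 0, 1]
}}

```text
time: 1.43
tool_pos: [378.6, -163.0, 221.9]
tcp_rot: [-3.13, 0.003, 0.255]
contact_force: [0.1, 0.4, 0.6]
grip_width: 0.3
```

Request:
{"fn": "step_arm", "kwargs": {
  "moves": [0.98, -0.8, 0.3, 0, 0, 0, 1, 0.98, -0.8, 0.3, 0, 0, 0, 1, 0.98, -0.8, 0.3, 0, 0, 0, 1, 0.98, -0.8, 0.3, 0, 0, 0, 1, 0.98, -0.8, 0.3, 0, 0, 0, 1, 0.98, -0.8, 0.3, 0, 0, 0, 1, 0.98, -0.8, 0.3, 0, 0, 0, 1, 0.8, -0.6, 0.3, 0, 0, 0, 1]
}}

```text
time: 2.1
tool_pos: [499.3, 6.7, 172.2]
tcp_rot: [-3.13, 0.004, 0.257]
contact_force: [0.1, -0.3, 0.8]
grip_width: 0.6
```

Request:
{"fn": "step_arm", "kwargs": {
  "moves": [0, 0, 0, 0, 0, -1, 1, 0, 0, 0, 0, 0, -1, 1, 0, 0, 0, 0, 0, -1, 1, 0, 0, 0, 0, 0, -1, 1, 0, 0, 0, 0, 0, -1, 1, 0, 0, 0, 0, 0, -1, 1, 0, 0, 0, 0, 0, -1, 1, 0, 0, 0, 0, 0, -1, 1]
}}

```text
time: 2.77
tool_pos: [498.7, 12.4, 166.5]
tcp_rot: [-3.121, 0.002, 0.847]
contact_force: [-0.1, 0.0, -1.0]
grip_width: 0.2
```

Request:
{"fn": "step_arm", "kwargs": {
  "moves": [0, 0, 0.5, 0, 0, -1, 1, 0, 0, 0.5, 0, 0, -1, 1, 0, 0, 0.5, 0, 0, -1, 1, 0, 0, 0.5, 0, 0, -1, 1, 0, 0, 0.5, 0, 0, -1, 1, 0, 0, 0, 0, 0, 0, 1]
}}

```text
time: 3.27
tool_pos: [496.9, 13.2, 113.4]
tcp_rot: [-3.119, -0.005, 1.217]
contact_force: [-0.1, -0.9, -1.2]
grip_width: 0.6
```

Request:
{"fn": "step_arm", "kwargs": {
  "moves": [0.7, 0.2, 0.4, -0.2, 0, -0.5, 1, 0.7, 0.2, 0.4, -0.1, 0, -0.5, 1, 0.7, 0.2, 0.4, 0, 0, 0, 1, 0, 0, 0, 0, 0, 0, 1]
}}

```text
time: 3.6
tool_pos: [522.5, 50.8, 88.8]
tcp_rot: [-3.141, -0.005, 1.283]
contact_force: [-1.1, -0.5, -0.1]
grip_width: 0.4
```

Run:
```python
from h import *
o=get_obs();print(o['tool_pos'],o['tcp_rot'],o['joint_positions'])
for n in("scene","top"):
    cv2.imwrite(f"pics/{n}1.png",capture(n)[:,:,::-1])
a=cv2.imread('pics/top1.png')[165:250,262:352]; b=cv2.imread('pics/scene1.png')[165:250,280:370]
cv2.imwrite('pics/c2.png',cv2.resize(np.hstack([a,b]),None,fx=4.4,fy=4.4,interpolation=2))
print(proj('scene',(598,28,42)),proj('top',o['tool_pos']),proj('scene',o['tool_pos']))
```

```text
[522.5043971   50.79893162  88.77608166] [-3.14058131 -0.00541104  1.28271968] [-0.05250166  0.49424625  1.7081852   0.00681326  0.93889274  0.2315485 ]
[321.1820004  200.11680222] [293.71224618 240.88575112] [325.97705009 162.77846604]
```

View pics/c2.png

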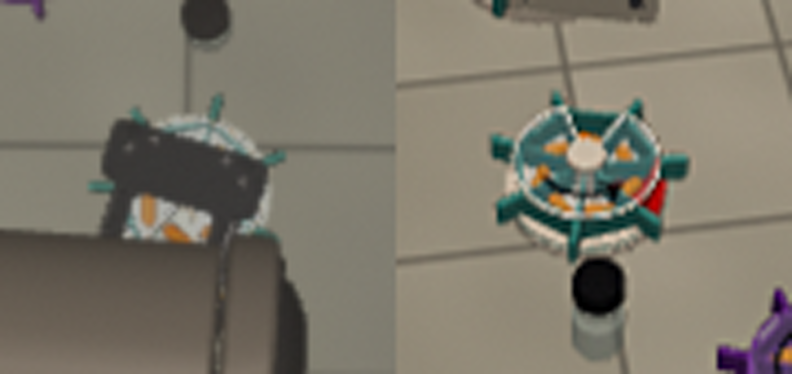

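Run:
```python
import cv2
cv2.imwrite('pics/c3.png',cv2.resize(cv2.imread('pics/scene1.png')[70:240,220:440],None,fx=3.5,fy=3.5,interpolation=2))
```

```text
(no output)
```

View pics/c3.png

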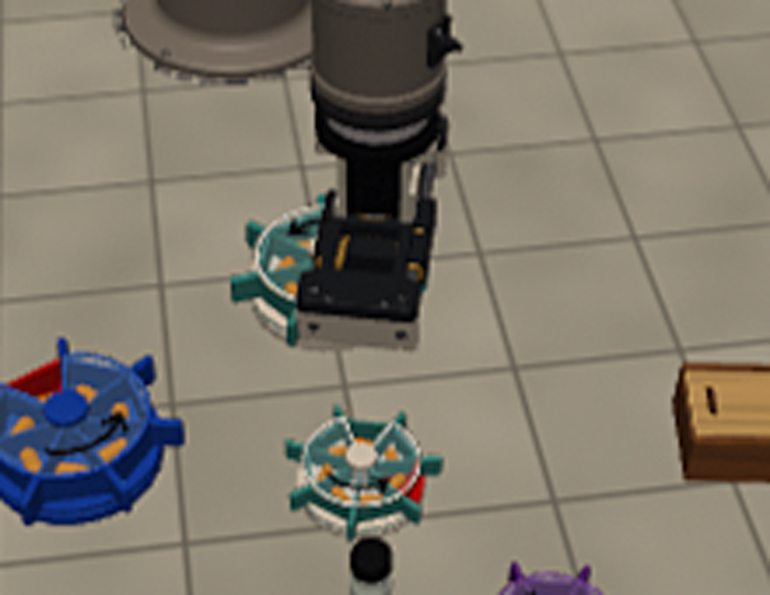

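The gripper body hides the fingertip in both views: scene crop (360,290), dispenser at (360,470). I'll rely on the measured pose and go down slowly into the front gap at radius 65 mm, watching the force.

Request:
{"fn": "step_arm", "kwargs": {
  "moves": [0, 0.22, 0.7, 0, 0, 0, 1, 0, 0.22, 0.7, 0, 0, 0, 1, 0, 0.22, 0.7, 0, 0, 0, 1, 0, 0, 0, 0, 0, 0, 1]
}}

```text
time: 4.03
tool_pos: [536.1, 44.5, 49.7]
tcp_rot: [3.137, -0.005, 1.282]
contact_force: [-1.1, -0.3, 0.1]
grip_width: 0.3
```

Request:
{"fn": "step_arm", "kwargs": {
  "moves": [0, 0, 0.3, 0, 0, 0, 1, 0, 0, 0.3, 0, 0, 0, 1, 0, 0, 0, 0, 0, 0, 1]
}}

```text
time: 4.28
tool_pos: [536.3, 43.5, 38.7]
tcp_rot: [3.136, -0.005, 1.28]
contact_force: [-0.7, -0.7, -0.4]
grip_width: 0.4
```

Request:
{"fn": "step_arm", "kwargs": {
  "moves": [0, -0.1, 0.3, 0, 0, 0, 1, 0, 0, 0.3, 0, 0, 0, 1, 0, 0, 0.2, 0, 0, 0, 1, 0, 0, 0, 0, 0, 0, 1]
}}

```text
time: 4.62
tool_pos: [534.5, 44.1, 22.7]
tcp_rot: [3.134, -0.006, 1.28]
contact_force: [0.5, 0.3, -0.2]
grip_width: 0.5
```

Run:
```python
from h import *
o=get_obs();print(o['tool_pos'],o['tcp_rot'],o['contact_force'])
for n in("scene","top"):
    cv2.imwrite(f"pics/{n}2.png",capture(n)[:,:,::-1])
a=cv2.imread('pics/top2.png')[165:250,262:352]; b=cv2.imread('pics/scene2.png')[155:240,280:370]
cv2.imwrite('pics/c4.png',cv2.resize(np.hstack([a,b]),None,fx=4.4,fy=4.4,interpolation=2))
```

```text
[534.49152791  44.12284345  22.67270472] [ 3.1340408  -0.00558703  1.27967502] [ 0.50433948  0.26201229 -0.23162783]
```

View pics/c4.png

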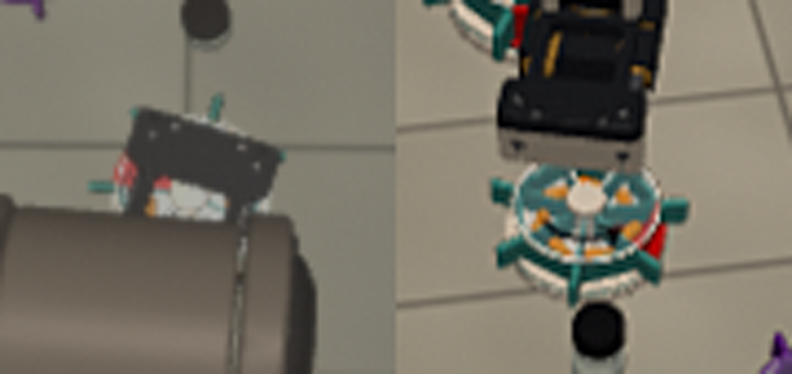

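Nothing has moved, and the rear tabs are visible in the scene crop at (505,190), (510,250), (575,285) and (650,265). Now I'll push along an arc around the axis.

Request:
{"fn": "step_arm", "kwargs": {
  "moves": [-0.23, 0.01, 0, 0, 0, -1, 1, -0.23, 0.01, 0, 0, 0, -1, 1, -0.23, 0.01, 0, 0, 0, -1, 1, -0.23, 0.01, 0, 0, 0, -1, 1, -0.23, 0.01, 0, 0, 0, -1, 1]
}}

```text
time: 5.13
tool_pos: [533.1, 22.1, 24.1]
tcp_rot: [3.13, -0.003, 1.644]
contact_force: [0.1, 0.4, -0.3]
grip_width: 0.3
```

```bash
cat > look.py <<'E'
from h import *
import sys
k=sys.argv[1]
o=get_obs();p=o['tool_pos'];d=p[:2]-[598,29];print(p,o['tcp_rot'],o['contact_force'],'r',np.hypot(*d),'phi',np.arctan2(d[1],d[0])%6.2832)
for n in("scene","top"):
    cv2.imwrite(f"pics/{n}_{k}.png",capture(n)[:,:,::-1])
a=cv2.imread(f'pics/top_{k}.png')[165:250,262:352]; b=cv2.imread(f'pics/scene_{k}.png')[155:240,280:370]
cv2.imwrite(f'pics/c_{k}.png',cv2.resize(np.hstack([a,b]),None,fx=4.4,fy=4.4,interpolation=2))
E
python3 look.py a
```

```text
[533.1488985   22.13397674  24.09825955] [ 3.13000324 -0.00318303  1.64399005] [ 0.13944715  0.4070829  -0.28416862] r 65.2135541179918 phi 3.2470880551168517
```

View pics/c_a.png

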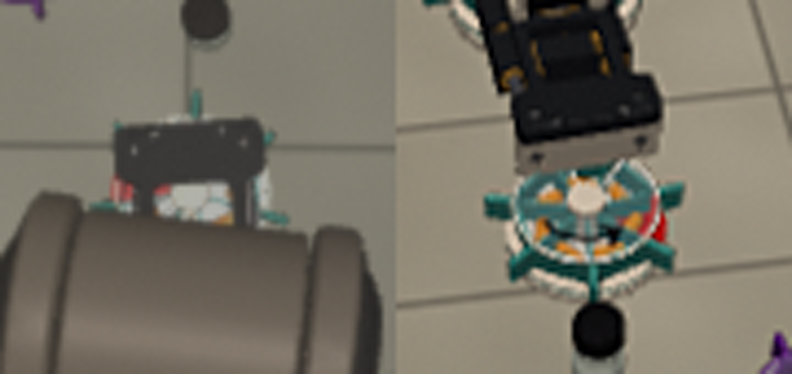

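The wheel is turning: the rear tab moved from (575,285) to (592,280), counter-clockwise from above, and the dispenser stayed put. I'll carry on through the click.

Request:
{"fn": "step_arm", "kwargs": {
  "moves": [-0.23, 0.01, 0, 0, 0, -1, 1, -0.23, 0.01, 0.03, 0, 0, -1, 1, -0.23, 0.01, 0.03, 0, 0, -1, 1, -0.23, 0.01, 0.03, 0, 0, -1, 1, -0.23, 0.01, 0, 0, 0, -1, 1, -0.23, 0.01, 0, 0, 0, -1, 1]
}}

```text
time: 5.73
tool_pos: [541.8, -3.4, 23.4]
tcp_rot: [3.128, 0.002, 2.061]
contact_force: [0.6, 0.1, -0.1]
grip_width: 0.4
```

```bash
python3 look.py b
```

```text
[541.77577738  -3.42736415  23.43161228] [3.12796480e+00 2.45064810e-03 2.06104387e+00] [ 0.60269148  0.07728196 -0.14019844] r 64.90529374165864 phi 3.664756387076555
```

View pics/c_b.png

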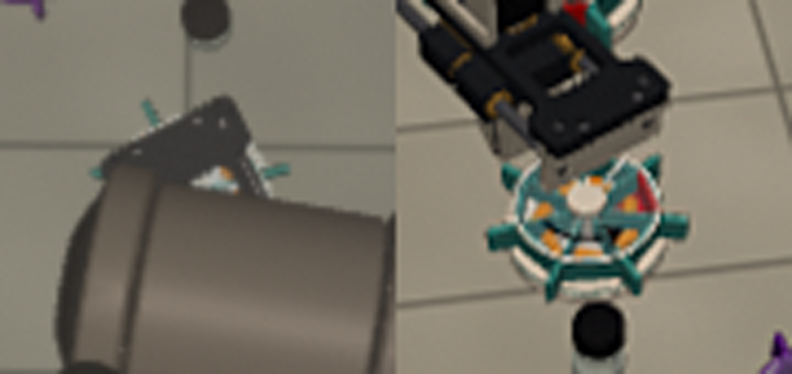

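Request:
{"fn": "step_arm", "kwargs": {
  "moves": [-0.23, 0.01, 0, 0, 0, -1, 1, -0.23, 0.01, 0.03, 0, 0, -1, 1, 0, 0, 0, 0, 0, 0, 1, 0, 0, 0, 0, 0, 0, 1]
}}

```text
time: 6.17
tool_pos: [546.9, -10.4, 23.1]
tcp_rot: [3.128, 0.004, 2.186]
contact_force: [0.1, 1.2, -0.5]
grip_width: 0.5
```

```bash
python3 look.py c
```

```text
[546.8856576  -10.39723257  23.14751656] [3.12782956 0.00432283 2.18643957] [ 0.09921611  1.17964509 -0.47097572] r 64.53540061849537 phi 3.7982672039602123
```

View pics/c_c.png

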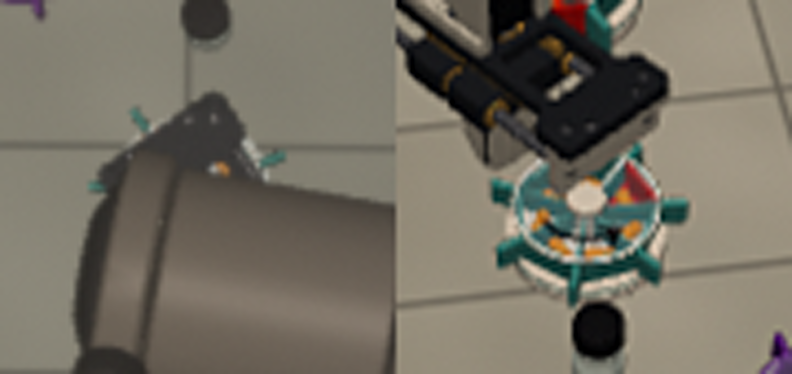

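The first click is done: the tabs are back at (575,285), (650,265), (675,210) and (500,190) in the scene crop, and the red pocket is one step on at (635,185). Next I lift, go back around the arc and repeat.

Request:
{"fn": "step_arm", "kwargs": {
  "moves": [0, 0, -0.8, 0.2, 0, 0, 1, 0, 0, -0.8, 0, 0, 0, 1, 0, 0, -0.2, 0, 0, 0, 1, 0.23, 0.01, 0, 0, 0, 1, 1, 0.23, 0.01, 0, 0, 0, 1, 1, 0.23, 0.01, 0, 0, 0, 1, 1, 0.23, 0.01, 0, 0, 0, 1, 1, 0.23, 0.01, 0, 0, 0, 1, 1]
}}

```text
time: 6.93
tool_pos: [535.3, 12.7, 59.2]
tcp_rot: [-3.141, 0.004, 1.809]
contact_force: [-0.3, 0.0, 0.5]
grip_width: 0.2
```

Request:
{"fn": "step_arm", "kwargs": {
  "moves": [0.23, 0.01, 0, 0, 0, 1, 1, 0.23, 0.01, 0, 0, 0, 1, 1, 0.23, 0.01, 0, 0, 0, 1, 1, 0.23, 0.01, 0, 0, 0, 1, 1, 0.23, 0.01, 0, 0, 0, 1, 1, 0.23, 0.01, 0, 0, 0, 1, 1, 0.23, 0.01, 0, 0, 0, 1, 1, 0, 0, 0, 0, 0, 0, 1]
}}

```text
time: 7.6
tool_pos: [533.3, 48.5, 56.0]
tcp_rot: [-3.14, 0.003, 1.279]
contact_force: [0.3, -0.9, 0.2]
grip_width: 0.3
```

```bash
python3 look.py d
```

```text
[533.27269666  48.51483033  56.03612562] [-3.13981707e+00  3.05809029e-03  1.27881996e+00] [ 0.33414729 -0.86106263  0.23076199] r 67.6051211120975 phi 2.848766677068977
```

View pics/c_d.png

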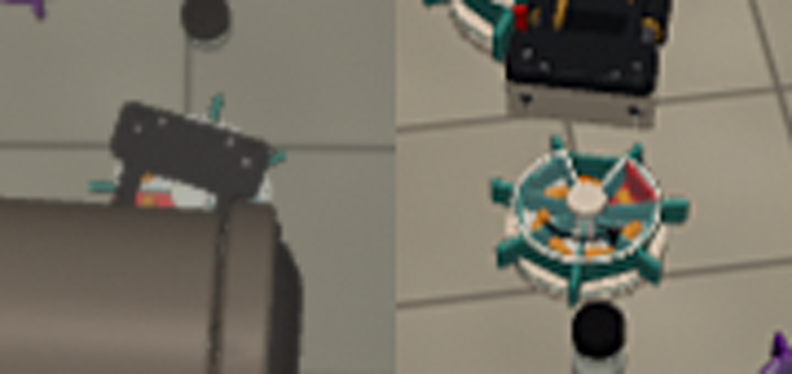

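The red pocket is now next to the open slice, at (635,185), with the slot at about (600,160). One click remains, and the dispenser hasn't moved.

Request:
{"fn": "step_arm", "kwargs": {
  "moves": [-0.1, 0.06, 0.6, 0, 0, 0, 1, -0.1, 0.06, 0.5, 0, 0, 0, 1, 0, 0, 0.4, 0, 0, 0, 1, 0, 0, 0.1, 0, 0, 0, 1]
}}

```text
time: 8.03
tool_pos: [534.5, 42.4, 22.9]
tcp_rot: [-3.141, 0.003, 1.289]
contact_force: [-0.9, 0.9, 0.9]
grip_width: 0.6
```

Request:
{"fn": "step_arm", "kwargs": {
  "moves": [-0.23, 0.01, 0, 0, 0, -1, 1, -0.23, 0.01, 0, 0, 0, -1, 1, -0.23, 0.01, 0, 0, 0, -1, 1, -0.23, 0.01, 0.03, 0, 0, -1, 1, -0.23, 0.01, 0, 0, 0, -1, 1]
}}

```text
time: 8.45
tool_pos: [531.7, 19.6, 20.5]
tcp_rot: [-3.138, 0.001, 1.654]
contact_force: [-0.7, 1.1, 0.3]
grip_width: 0.7
```

```bash
python3 look.py e
```

```text
[531.68874869  19.58583129  20.51396543] [-3.13808736e+00  1.29788416e-03  1.65388806e+00] [-0.66598776  1.10603041  0.27131177] r 66.97617951491205 phi 3.282634307320971
```

View pics/c_e.png

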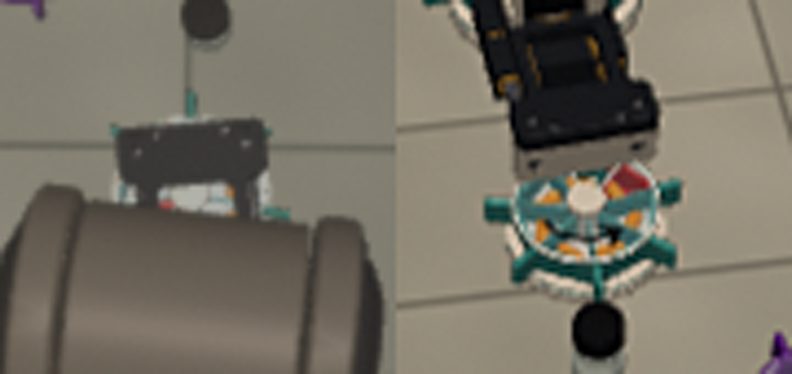

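Request:
{"fn": "step_arm", "kwargs": {
  "moves": [-0.23, 0.03, -0.03, 0, 0, -1, 1, -0.23, 0.03, -0.03, 0, 0, -1, 1, -0.23, 0.02, 0, 0, 0, -1, 1, -0.23, 0.02, 0, 0, 0, -1, 1, -0.23, 0.01, 0, 0, 0, -1, 1, -0.23, 0.01, 0, 0, 0, -1, 1, -0.2, 0.01, 0, 0, 0, -1, 1, 0, 0, 0, 0, 0, 0, 1]
}}

```text
time: 9.22
tool_pos: [542.6, -10.0, 21.1]
tcp_rot: [-3.136, -0.002, 2.142]
contact_force: [-0.3, -0.0, -0.2]
grip_width: 0.1
```

```bash
python3 look.py f
```

```text
[542.59862313  -9.95271248  21.11009011] [-3.13636290e+00 -2.20093997e-03  2.14229223e+00] [-0.26692453 -0.02969607 -0.18833731] r 67.72463635520343 phi 3.754410872273814
```

View pics/c_f.png

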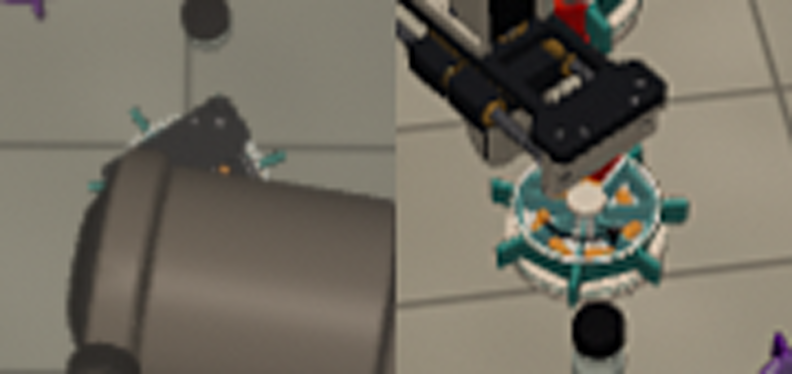

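The wheel dropped into the click, and the red shows in the open slice at (600,165). I'll lift straight up and back off to check.

Request:
{"fn": "step_arm", "kwargs": {
  "moves": [0, 0, -0.8, 0, 0, 0, 1, 0, 0, -0.8, 0, 0, 0, 1, 0, 0, -0.8, 0, 0, 0, 1, 0, 0, -0.8, 0, 0, 0, 1, 0, -0.8, -0.8, 0, 0, 0, 1, 0, -0.9, -0.8, 0, 0, 0, 1, 0, -0.9, -0.8, 0, 0, 0, 1, 0, -0.9, -0.8, 0, 0, 0, 1]
}}

```text
time: 9.98
tool_pos: [479.4, -42.2, 150.3]
tcp_rot: [-3.129, -0.01, 2.116]
contact_force: [1.0, 0.2, -0.5]
grip_width: 0.6
```

Request:
{"fn": "step_arm", "kwargs": {
  "moves": [-0.9, -0.5, 0, 0, 0, 0, 1, -0.9, -0.5, 0, 0, 0, 0, 1, -0.9, -0.5, 0, 0, 0, 0, 1, -0.9, -0.3, 0, 0, 0, 0, 1, -0.9, 0, 0, 0, 0, 0, 1, -0.9, 0, 0, 0, 0, 0, 1, -0.9, 0, 0, 0, 0, 0, 1, -0.9, 0, 0, 0, 0, 0, 1]
}}

```text
time: 10.65
tool_pos: [518.9, -186.2, 155.0]
tcp_rot: [-3.132, -0.007, 2.093]
contact_force: [0.1, 0.4, 0.1]
grip_width: 0.5
```

```bash
python3 look.py g
```

```text
[ 518.94110333 -186.17595062  155.01945985] [-3.13226617 -0.00707894  2.09327711] [0.12114625 0.41598464 0.09737524] r 229.2400463838562 phi 4.3602992899646855
```

View pics/c_g.png

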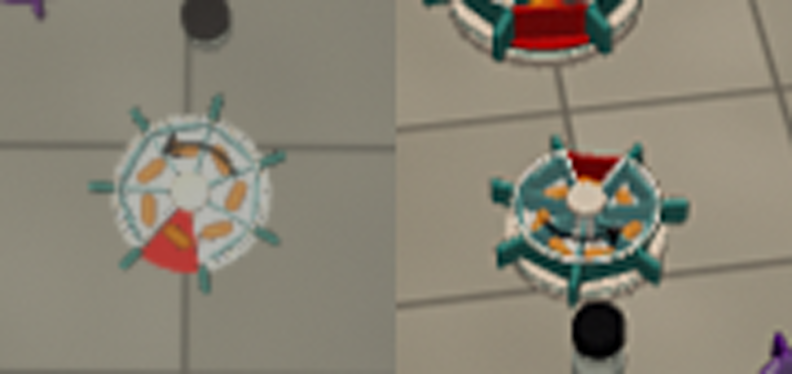

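View pics/top_g.png

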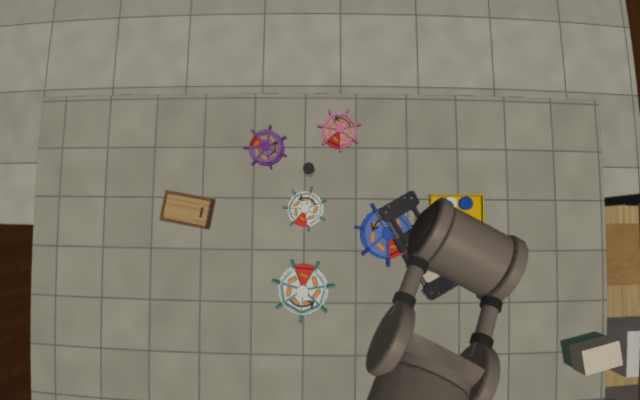

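The red pocket sits in the open slice, at crop (177,243) in the top view and (593,165) in the scene view. The dispenser (305,209), vial and box are where they were. The tip is at z = 155 mm and touches nothing. Handing in after a quick check of how far the dispenser moved.

Run:
```python
from h import *
a=cv2.imread('pics/top0.png');b=cv2.imread('pics/top_g.png')
h=cv2.cvtColor(b,cv2.COLOR_BGR2HSV)[165:250,262:352]
v,u=np.nonzero(cv2.inRange(h,(0,120,100),(8,255,255)))
rp=onz('top',u.mean()+262,v.mean()+165,21)[:2]-[598,28]; print('red dir',np.arctan2(rp[1],rp[0]),'front 2.864')
f=lambda i:cv2.cvtColor(i,cv2.COLOR_BGR2GRAY)[175:245,275:340].astype(np.float32)
print('shift px',cv2.phaseCorrelate(f(a),f(b)))
close_job()
```

```text
red dir 2.8037868573710067 front 2.864
shift px ((-0.18525650398569837, 0.016951165411235536), 0.641890792383088)
the job is handed in; nothing more can be done
```

I flicked the small mint dispenser's wheel two clicks anticlockwise with the closed fingertips. The red pocket now shows in the open slice of the lid, and the job is handed in. No verdict was reported.

- **Wheel:** It started 2 clicks short. Each flick pushed a front tab along an arc, and pictures after each one showed the tabs back in their click positions. The last check puts the red pocket at 2.80 rad and the front of the dispenser at 2.86 rad. That 0.06 rad difference is within what a single camera view can resolve.
- **Dispenser:** It shifted about 0.2 px in the top view, less than 1 mm, and looks level. It was handed in at about 11 s.
- **Other objects:** The vial and wooden box look unmoved. At the end the arm partly hid the lens tray and hid the tweezers. I took no separate check of them, but the fingertip was about 155 mm up over that side.
- **Disagreement between cameras:** The two views placed the dispenser about 4–5 mm apart in y, so I aimed near the middle. Both flicks still met their tabs.

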